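Unstack the punch dies and seat the block in the drilling fixture

ROBOT

A 6-joint arm with a two-finger parallel gripper is mounted at the origin on the work surface. World frame = base frame: x ahead of the robot, y to its left, z up, the work surface at z = 0. Lengths are in m, angles in degrees, forces in N, time in s.
With the tool pointing down it reaches from about 0.375 to 0.9 m from the base axis. Payload 3.1 kg.
Tool frame: the origin (TCP) lies on the centre line of the jaws, within the pads' length; the fingertips stand finger_overhang ahead of it and the grasp point (between the pads) lies 5 mm behind it (finger_overhang is the distance from the TCP to the fingertips, in m); z points along the fingers, y is the line along which they close (so a half turn about z gives the same grasp; the last joint's range is limited). The gripper opens to 87 mm and grips with 3 to 60 N. Pads are 19 mm wide; open, the fingers measure 117 mm over their backs; the gripper's body (75 mm by 190 mm) begins 51 mm behind the grasp point.
Start: joints at [61.679, 30.224, 82.088, -0, 67.689, -10.227], TCP at [0.194, 0.594, 0.237] pointing down, gripper open.
Joint ranges: [-176.69, 176.69], [-43.24, 126.21], [12.49, 139.97], [-82, 262], [0, 151.66], [-163.58, 163.58]. Speed limits (degrees/s): [159.86, 159.86, 180, 180, 180, 180].

INTERFACE

Orientations are given as a 3x3 rotation matrix whose columns are the frame's x, y, z axes.
In Python, from rig import read_state, capture, calibration, hand_in, finger_overhang gives the robot as it stands.
- The arm moves only by the tool send_rows, never from a script. Its argument "plan" is a list of rows, each a list of 5 numbers: the closure in counts, from 0 (fully open) to 255 (shut), then the shift along the tool's x, y, z in m, then the turn about the tool's z in rad. A call has 1 to 20 rows; each row shifts and turns the commanded pose from where the row before left it, along the tool's axes as they then stand; what a row does not reach is not made up. A row lasts 1/12 s, in which the tool goes at most 41.7 mm and 7.16 degrees, less where a joint would pass 70% of its speed; a pose out of reach is approached as far as the arm can. A call is refused whole if a number of a shift passes 0.0417 or a number of a turn 0.125, either way. A call with a gripper value outside its range is refused whole. The fingers move at their own pace and stop on an object; the grip force is fixed at half the most. Time passes only in rows, so rows that do not move let the fingers close. It gives the time, the measured TCP pose, the force, the opening and the grip force at its end, in the units of the state.
- read_state(): the state, without advancing time (a new reading comes with each control period).
- capture(name): name is "side" or "top"; returns (picture, depth): 480x640x3 uint8, blue, green, red; 480x640 float32, m along the optical axis (not along the pixel's ray), 0 where there is no reading.
- calibration(name): a dict with "fx", "fy", "cx", "cy" (pixels), "xyz" and "rotation" of the camera in the world. Camera axes: x right, y down, z forward; pixel columns grow to the right and rows downward; lengths in m; the calibration is good to about 2 mm. A picture is of the moment at which its call begins. calibration takes no time and is no camera call.
- hand_in(): hands the job in; it is judged then, once.
The state is a dict: "time_s": time; "joint_positions": joint angles; "qvel": joint speeds; "tau": joint torques, N m; "position": TCP position; "tcp_rot": TCP orientation; "force": force on the tool from outside, world axes, zero at the start; "moment": the same for the moment, N m; "opening": opening from 0.0 (shut) to 1.0 (fully open); "grasp_force": force on a finger pad.
Only numpy, scipy, OpenCV 4.12 (cv2) and the standard library are available. Lean on these libraries where they do the work, as an engineer would, in place of code of your own. Each camera call takes 0.05 s, during which the arm holds its last target. There are 200 camera calls.

TASK

Take the stack on the bench apart: stand each punch die, painted end up, flat inside the tray of its own colour, and lay the aluminium block flat on the bed of the green drilling fixture, its long side pushed snug against the long steel stop and its end snug against the end stop. Let nothing topple over on the way, leave the tape measure and the round tin where they are, and let go of everything at the end.

Things in the scene. Friction and masses are not known exactly. Their poses are not given: they have to be found in the camera images.
- block_center (a point): Plain bare aluminium block, 90 x 60 mm and 44 mm high, at the bottom of the stack, standing on the bench. This point is its centre (22 mm above its underside). x along the 90 mm length, y along the 60 mm width, z up. About 0.6 kg. Either way round is the same. Sliding it under its own weight on the bed takes up to about 9 N (dry friction), more if pressed down.
- die_red_center (a point): Round steel punch die, an upright solid cylinder 54 mm in diameter and 36 mm high, its upper 10 mm painted red; at the start standing on the block. This point is its centre (18 mm above its underside), z up along its axis. About 0.5 kg.
- die_yellow_center (a point): Round steel punch die, an upright solid cylinder 42 mm in diameter and 36 mm high, its upper 10 mm painted yellow; at the start standing on the red-topped die. This point is its centre (18 mm above its underside), z up along its axis. About 0.3 kg.
- die_blue_center (a point): Round steel punch die, an upright solid cylinder 30 mm in diameter and 36 mm high, its upper 10 mm painted blue; at the start standing on the yellow-topped die, top of the stack. This point is its centre (18 mm above its underside), z up along its axis. About 0.16 kg.
- tray_red: Fixed square red tray for the red die: outside 78 x 78 mm, inside 70 x 70 mm, floor 4 mm above the bench, rim (4 mm thick) 10 mm above the bench, so 6 mm above the floor. Origin at its centre at bench height; x and y along its sides, z up.
- tray_yellow: Fixed square yellow tray for the yellow die: outside 66 x 66 mm, inside 58 x 58 mm, floor 4 mm above the bench, rim (4 mm thick) 10 mm above the bench, so 6 mm above the floor. Origin at its centre at bench height; x and y along its sides, z up.
- tray_blue: Fixed square blue tray for the blue die: outside 54 x 54 mm, inside 46 x 46 mm, floor 4 mm above the bench, rim (4 mm thick) 10 mm above the bench, so 6 mm above the floor. Origin at its centre at bench height; x and y along its sides, z up.
- fixture_home (a point): Fixed green drilling fixture: bed 140 (x) by 110 mm (y), top 12 mm above bench; steel stop bars 14 mm thick, rising 10 mm above the bed: long stop (120 mm) along the +y side, end stop (60 mm) across the +x end. Point: the block's centre when home, 22 mm above the bed; stop faces 30 mm to +y and 45 mm to +x of it; bed centre 8 mm to -x and -y of it. x runs along the long stop to the end stop, z up.
- tin_mid (a point): Loose round grey tin with an orange lid, 56 mm in diameter, 50 mm high, standing at the near edge of the work, towards the robot; this point is its centre. Bystander.
- tape_mid (a point): Loose black and orange tape measure, 70 x 36 mm, 66 mm high, standing at the near edge of the work, towards the robot; this point is its centre. Bystander.
There are look-alikes about, which are no part of the job. Of the things like the part that bears block_center, leave any that is purple; of the rest the smaller one is meant.

How it is judged (in metres and radians):
At the end, for the whole second after the job is handed in: Each die stands (tilt < 0.1 rad) on the floor of its own colour of tray (13 mm from its centre, height 3 mm). The block lies on the bed within 3 mm of home along each fixture axis, turned < 0.05 rad, tilt < 0.05 rad. All released and at rest (horizontal distance between die_red_center and tray_red below 0.013 m and z of die_red_center in the frame of tray_red between 0.019 and 0.025 m and angle between each of die_red_center, die_yellow_center, die_blue_center's own z axis and vertical below 0.1 rad and horizontal distance between die_yellow_center and tray_yellow below 0.013 m and z of die_yellow_center in the frame of tray_yellow between 0.019 and 0.025 m and horizontal distance between die_blue_center and tray_blue below 0.013 m and z of die_blue_center in the frame of tray_blue between 0.019 and 0.025 m and x of block_center in the frame of fixture_home between -0.003 and 0.003 m and y of block_center in the frame of fixture_home between -0.003 and 0.003 m and z of block_center in the frame of fixture_home between -0.003 and 0.003 m and angle between the x axis of block_center and the x axis of fixture_home, either way round below 0.05 rad and angle between block_center's own z axis and vertical below 0.05 rad and linear speed of each of block, die_red, die_yellow, die_blue below 0.02 m/s); the robot touches nothing.
It fails at once if a die or the block topples over (tilts more than 0.6 rad) (angle between any of block_center, die_red_center, die_yellow_center, die_blue_center's own z axis and vertical above 0.6 rad).
It fails at once if the tin or the tape measure is moved more than 30 mm (distance of any of tin_mid, tape_mid from where it was at the start of the episode above 0.03 m).
It also fails if it takes over 120 s, if anything falls off the work surface, if the arm or the gripper's body presses on something with over 40 N, if the wrist force passes 120 N, or if a joint passes its speed limit or range.

## Working session

There is one attempt and no reset: what is moved stays moved. The work goes in short steps, Python scripts to look and compute and a tool call to move; the robot and the scene stay as the last step left them, time stands still between calls to the robot, and variables do not carry over. Pictures are saved under pics/ and viewed, at most 14 in all, crops included, and the job is handed in when it is done.

Besides the shell and the picture viewer there is one more tool, called after ">>>" by a JSON object that holds its "fn" and its "kwargs". send_rows: Moves the arm, as the interface text tells. Its arguments: {"type":"object","properties":{"plan":{"type":"array","items":{"type":"array","items":{"type":"number"}}}},"required":["plan"]}

```bash
mkdir -p pics; python3 - <<'E'
from rig import *
import cv2,numpy as np
s=read_state();print(s['time_s'],s['position'],np.round(s['tcp_rot'],3).tolist(),s['opening'],finger_overhang if not callable(finger_overhang) else finger_overhang())
for n in('top','side'):
    p,d=capture(n);cv2.imwrite(f'pics/{n}0.png',p);np.save(f'pics/{n}0.npy',d)
    c=calibration(n);print(n,{k:np.round(v,4).tolist() for k,v in c.items()})
E
```

```text
0.0 [0.19375056 0.59350524 0.23557501] [[-0.951, 0.311, -0.001], [0.311, 0.951, -0.002], [0.0, -0.002, -1.0]] 1.0011031348307842 0.014
top {'fx': 614.0195, 'fy': 614.0195, 'cx': 327.8273, 'cy': 234.7123, 'xyz': [0.345, -0.0049, 1.3105], 'rotation': [[-0.0046, -0.9881, 0.1538], [-0.9999, 0.0062, 0.0098], [-0.0107, -0.1537, -0.9881]]}
side {'fx': 555.3388, 'fy': 555.3388, 'cx': 311.009, 'cy': 233.5027, 'xyz': [0.1987, -0.7092, 0.6898], 'rotation': [[0.8916, -0.2719, 0.3621], [-0.4527, -0.5173, 0.7263], [-0.0101, -0.8115, -0.5843]]}
```

View pics/top0.png

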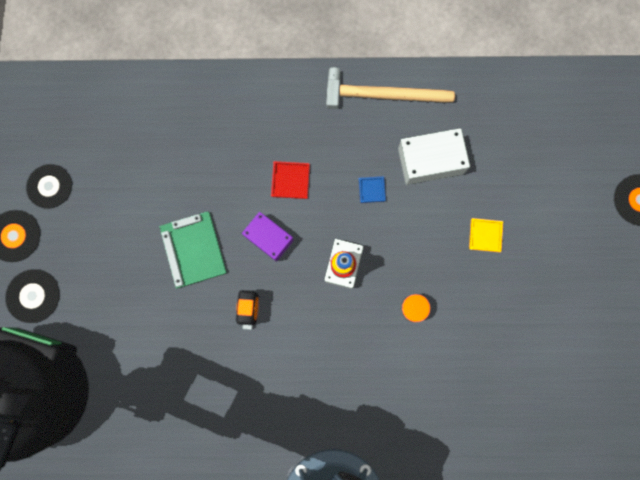

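View pics/side0.png

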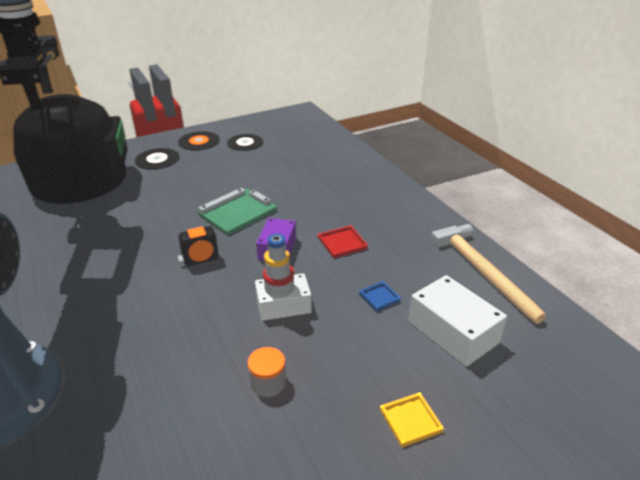

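The top view shows the stack at (344,262) and the trays at red (291,180), blue (372,190) and yellow (486,235). The fixture is at (195,250), with its stops on the left and top. The tape is at (247,310) and the tin at (416,308). The purple block and the big white box are the decoys.

```bash
cat > h.py <<'E'
import numpy as np,cv2
from rig import *
def ray(c,uv,z):
    d=np.array([(uv[0]-c['cx'])/c['fx'],(uv[1]-c['cy'])/c['fy'],1.]);R=np.array(c['rotation']);o=np.array(c['xyz'])
    w=R@d;return o+w*(z-o[2])/w[2]
def world(c,d):
    v,u=np.mgrid[:480,:640];P=np.stack([(u-c['cx'])/c['fx']*d,(v-c['cy'])/c['fy']*d,d],-1)
    return P@np.array(c['rotation']).T+np.array(c['xyz'])
H={'red':[(0,6),(174,180)],'yellow':[(22,32)],'blue':[(100,122)],'green':[(60,85)],'purple':[(130,160)],'orange':[(8,20)]}
def mask(p,col,s=110,v=60):
    h=cv2.cvtColor(p,cv2.COLOR_BGR2HSV);m=0
    for a,b in H[col]: m=m|cv2.inRange(h,(a,s,v),(b,255,255))
    return m
def blobs(m,amin=60):
    return sorted([c for c in cv2.findContours(m,cv2.RETR_EXTERNAL,cv2.CHAIN_APPROX_NONE)[0] if cv2.contourArea(c)>amin],key=cv2.contourArea,reverse=True)
def rect(c,cnt,z):
    q=np.array([ray(c,x[0],z)[:2] for x in cnt]);r=cv2.minAreaRect((q*1000).astype(np.float32));return r,cv2.boxPoints(r)
E
python3 - <<'E'
from h import *
for n in('top','side'):
    p=cv2.imread(f'pics/{n}0.png');c=calibration(n);W=world(c,np.load(f'pics/{n}0.npy'))
    for col,z in(('red',.01),('yellow',.01),('blue',.01),('green',.012),('purple',.04),('orange',.05)):
        for k in blobs(mask(p,col)):
            x,y,w,h=cv2.boundingRect(k);mm=np.zeros((480,640),np.uint8);cv2.drawContours(mm,[k],-1,1,-1)
            zz=np.percentile(W[mm>0][:,2],[5,50,95]).round(3)
            r,b=rect(c,k,z if zz[1]<.03 else float(zz[1]))
            print(n,col,(x,y,w,h),'z',zz,'ctr',np.round(r[0],1),'size',np.round(r[1],1),'ang',round(r[2],1))
    # white things
    h=cv2.cvtColor(p,cv2.COLOR_BGR2HSV)
    m=((h[...,1]<40)&(h[...,2]>150)&(W[...,0]>.2)&(W[...,0]<.8)&(abs(W[...,1])<.35)&(W[...,2]>.005)).astype(np.uint8)
    for k in blobs(m,100):
        mm=np.zeros((480,640),np.uint8);cv2.drawContours(mm,[k],-1,1,-1);zz=np.percentile(W[mm>0][:,2],[5,50,95]).round(3)
        r,b=rect(c,k,float(zz[1]));print(n,'white',cv2.boundingRect(k),zz,np.round(r[0],1),np.round(r[1],1),round(r[2],1))
p=cv2.imread('pics/top0.png');cv2.imwrite('pics/z.png',cv2.hconcat([cv2.resize(p[222:302,304:384],None,fx=5,fy=5,interpolation=2),cv2.resize(p[205:295,150:240],(400,400),interpolation=2)]))
E
```

```text
top red (271, 161, 39, 38) z [-0.     0.005  0.012] ctr [669.4  89.7] size [80.6 80.6] ang 86.3
top yellow (469, 218, 35, 34) z [-0.001  0.005  0.012] ctr [ 544.9 -330.2] size [68.5 67.7] ang 83.8
top yellow (332, 253, 19, 20) z [0.112 0.115 0.12 ] ctr [471.7 -15. ] size [40.7 24.8] ang 38.1
top blue (359, 176, 27, 27) z [-0.001  0.005  0.012] ctr [646.9 -87.8] size [56.3 55.9] ang 3.3
top blue (338, 254, 14, 14) z [0.148 0.152 0.156] ctr [475.6 -24.8] size [24.7 24.8] ang 89.7
top green (161, 213, 65, 72) z [0.008 0.012 0.017] ctr [517.5 296.8] size [138.6 108.6] ang 17.0
top green (6, 329, 54, 16) z [0.096 0.116 0.13 ] ctr [337.  578.1] size [107.4   9.8] ang 74.2
top purple (242, 212, 51, 48) z [0.026 0.044 0.048] ctr [540.8 133.5] size [94.9 61.9] ang 51.6
top orange (402, 294, 29, 28) z [0.001 0.049 0.054] ctr [ 390.1 -171.4] size [57.3 54.7] ang 89.7
top orange (0, 223, 27, 26) z [-0.     0.004  0.009] ctr [543.8 665.5] size [55.1 52.8] ang 89.7
top orange (236, 297, 23, 23) z [0.018 0.066 0.07 ] ctr [390.2 171.2] size [44.4 44.1] ang 89.7
top orange (628, 187, 12, 26) z [-0.00
[... 1978 characters left out ...]
075 0.114 0.117] ctr [472.7 -29.7] size [42.4 42.3] ang 67.0
side orange (187, 226, 20, 13) z [0.001 0.066 0.068] ctr [390.6 173.4] size [35.4 34.6] ang 82.6
side orange (188, 135, 22, 10) z [-0.     0.003  0.005] ctr [525.6 593.7] size [52.2 54.7] ang 61.9
side orange (0, 33, 8, 27) z [0.14  0.166 0.204] ctr [ 130.6 1281.8] size [295.8  19.4] ang 87.6
side orange (386, 396, 35, 14) z [0.002 0.005 0.009] ctr [ 526.  -329.7] size [ 5.9 52. ] ang 82.9
side white (412, 276, 95, 65) [0.06  0.062 0.064] [ 708.9 -220.5] [ 88.9 129.8] 10.3
side white (294, 274, 17, 23) [0.041 0.043 0.046] [513.7 -35.9] [61.7 23.6] 75.7
side white (256, 280, 19, 24) [0.029 0.043 0.045] [444.  -18.6] [63.6 26.7] 86.2
```

View pics/z.png

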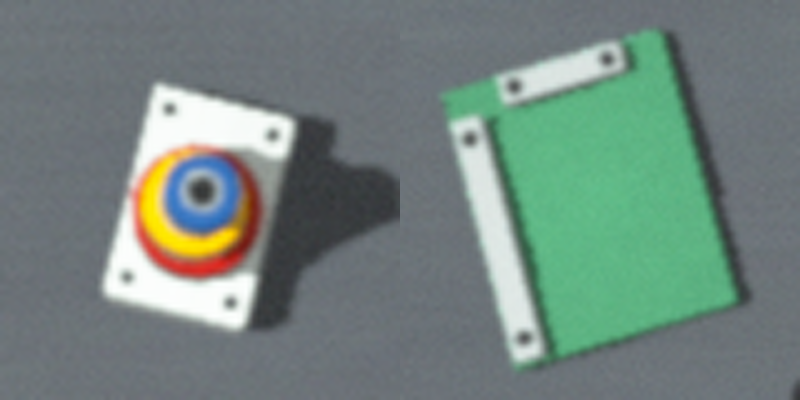

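The crops confirm that the dies stand roughly centred on the block. They also show the long stop on the fixture's +y side and the end stop at its far (+x) end. Moving above the stack now.

>>> {"fn": "send_rows", "kwargs": {"plan": [[0,-0.023,-0.025,0,0],[0,-0.023,-0.025,0,0],[0,-0.023,-0.025,0,0],[0,-0.023,-0.025,0,0],[0,-0.023,-0.025,0,0],[0,-0.023,-0.025,0,0],[0,-0.023,-0.025,0,0],[0,-0.023,-0.025,0,0],[0,-0.023,-0.025,0,0],[0,-0.023,-0.025,0,0],[0,-0.023,-0.025,0,0],[0,-0.023,-0.025,0,0],[0,-0.023,-0.025,0,0],[0,-0.023,-0.025,0,0],[0,-0.023,-0.025,0,0],[0,-0.023,-0.025,0,0],[0,-0.023,-0.025,0,0],[0,-0.023,-0.025,0,0],[0,-0.023,-0.025,0,0],[0,-0.023,-0.025,0,0]]}}

```text
time_s: 1.77
position: [0.4761, -0.0257, 0.2363]
tcp_rot: [[-0.95, 0.311, -0.001], [0.311, 0.95, 0.0], [0.001, 0.0, -1.0]]
force: [0.7, 0.3, -0.1]
opening: 1.005
grasp_force: 0.0
```

>>> {"fn": "send_rows", "kwargs": {"plan": [[0,0,0,0,-0.068],[0,0,0,0,0],[0,0,0,0,0]]}}

```text
time_s: 2.02
position: [0.4753, -0.024, 0.2361]
tcp_rot: [[-0.969, 0.248, -0.002], [0.248, 0.969, 0.001], [0.002, 0.0, -1.0]]
force: [-0.9, 0.7, -1.2]
opening: 0.993
grasp_force: 0.0
```

```bash
cat >> h.py <<'E'
def to(x,y,z,ang=None):
    "tool-frame deltas to world target; ang = wanted world angle (deg) of tool y"
    s=read_state();R=np.array(s['tcp_rot']);p=np.array(s['position'])
    d=R.T@(np.array([x,y,z])-p)
    a=np.degrees(np.arctan2(R[1,1],R[0,1]))
    print('t',s['time_s'],'pos',p.round(4),'yang',a.round(2),'DELTA',d.round(4),'turn',None if ang is None else round(-np.radians(ang-a),4),'F',np.round(s['force'],1),'open',round(s['opening'],3),'gf',s['grasp_force'])
E
python3 -c "
from h import *
to(.475,-.0255,.14,75.8)"
```

```text
t 2.0167 pos [ 0.4753 -0.024   0.2361] yang 75.66 DELTA [-0.0003 -0.0016  0.0961] turn -0.0025 F [-0.9  0.7 -1.2] open 0.993 gf 0.0
```

>>> {"fn": "send_rows", "kwargs": {"plan": [[0,0,0,0.025,0],[0,0,0,0.025,0],[0,0,-0.001,0.025,0],[0,0,0,0.014,0],[0,0,0,0.007,0],[0,0,0,0,0],[255,0,0,0,0],[255,0,0,0,0],[255,0,0,0,0],[255,0,0,0,0],[255,0,0,0,0],[255,0,0,0,0],[255,0,0,0,0],[255,0,0,0,0],[255,0,0,0,0],[255,0,0,0,0]]}}

```text
time_s: 3.35
position: [0.4758, -0.025, 0.1406]
tcp_rot: [[-0.969, 0.246, 0.0], [0.246, 0.969, 0.0], [0.0, 0.0, -1.0]]
force: [0.0, -0.9, -0.7]
opening: 0.335
grasp_force: 30.0
```

```bash
python3 -c "
from h import *
to(.647,-.088,.2)"
```

```text
t 3.35 pos [ 0.4758 -0.025   0.1406] yang 75.79 DELTA [-0.1814 -0.0191 -0.0595] turn None F [ 0.  -0.9 -0.7] open 0.335 gf 30.022219796665013
```

>>> {"fn": "send_rows", "kwargs": {"plan": [[255,0,0,-0.005,0],[255,0,0,-0.015,0],[255,0,0,-0.02,0],[255,0,0,-0.02,0],[255,-0.01,-0.001,0,0],[255,-0.02,-0.002,0,0],[255,-0.03,-0.003,0,0],[255,-0.03,-0.003,0,0],[255,-0.03,-0.003,0,0],[255,-0.03,-0.003,0,0],[255,-0.02,-0.002,0,0],[255,-0.011,-0.002,0,0],[255,0,0,0,0],[255,0,0,0,0]]}}

```text
time_s: 4.52
position: [0.6462, -0.0879, 0.199]
tcp_rot: [[-0.969, 0.246, -0.002], [0.246, 0.969, 0.001], [0.003, 0.0, -1.0]]
force: [-0.8, 0.9, -1.3]
opening: 0.338
grasp_force: 30.0
```

```bash
python3 - <<'E'
from h import *
to(.647,-.088,.029)
P=[]
for n in('top','side'):
    p,d=capture(n);c=calibration(n);W=world(c,d)
    cv2.imwrite(f'pics/{n}1.png',p);np.save(f'pics/{n}1.npy',d)
    for col in('yellow','red','blue'):
      for k in blobs(mask(p,col),20):
        mm=np.zeros((480,640),np.uint8);cv2.drawContours(mm,[k],-1,1,-1);zz=np.percentile(W[mm>0][:,2],[5,50,95]).round(3)
        if W[mm>0][:,0].mean()>.3 and abs(W[mm>0][:,1].mean())<.2:
            r,_=rect(c,k,float(zz[1]));print(n,col,cv2.boundingRect(k),zz,np.round(r[0],1),np.round(r[1],1))
    P.append(cv2.resize(p[140:300,280:440],(400,400)) if n=='top' else cv2.resize(p[160:340,220:400],(400,400)))
cv2.imwrite('pics/v1.png',cv2.hconcat(P))
E
```

```text
t 4.5167 pos [ 0.6462 -0.0879  0.199 ] yang 75.78 DELTA [-1.3e-03  1.0e-04  1.7e-01] turn None F [-0.8  0.9 -1.3] open 0.338 gf 29.99588796403259
top red (271, 161, 39, 38) [-0.     0.005  0.012] [670.6  90.1] [80.9 80.9]
side yellow (265, 248, 24, 15) [0.113 0.115 0.117] [475.5 -22.5] [38.3 39. ]
side red (318, 225, 50, 33) [0.001 0.004 0.01 ] [670.1  90.4] [90.7 82.7]
side red (263, 265, 31, 21) [0.071 0.078 0.081] [473.8 -33.1] [47.6 53.5]
side blue (360, 281, 41, 30) [0.001 0.004 0.01 ] [647.6 -87.2] [58.  61.6]
side blue (377, 197, 7, 12) [0.202 0.208 0.211] [633.8 -85.3] [32.8  9.2]
```

View pics/v1.png

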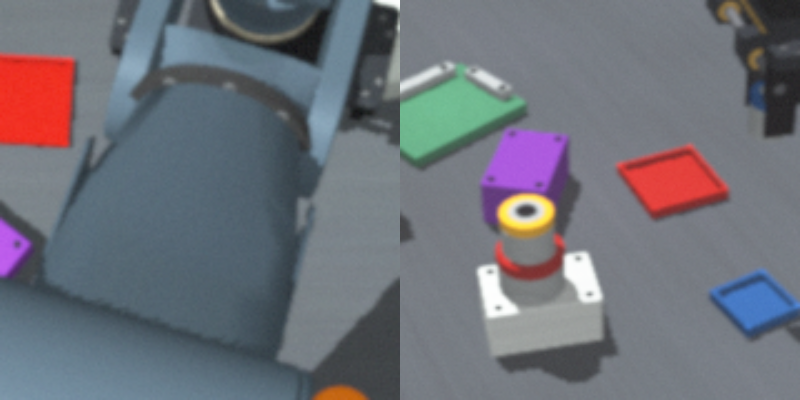

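The side view shows the blue die held upright in the jaws at about (380,205). The yellow and red dies still stand on the block, with the yellow top at (277,255). Lowering the blue die into its tray.

>>> {"fn": "send_rows", "kwargs": {"plan": [[255,-0.001,0,0.015,0],[255,0,0,0.03,0],[255,0,0,0.03,0],[255,0,0,0.03,0],[255,0,0,0.03,0],[255,0,0,0.015,0],[255,0,0,0.01,0],[255,0,0,0.005,0],[255,0,0,0.003,0],[255,0,0,0,0],[255,0,0,0,0]]}}

```text
time_s: 5.53
position: [0.6484, -0.0883, 0.0339]
tcp_rot: [[-0.969, 0.245, 0.002], [0.245, 0.969, -0.001], [-0.002, -0.0, -1.0]]
force: [0.1, -0.5, -2.0]
opening: 0.34
grasp_force: 30.0
```

```bash
python3 -c "
from h import *
to(.647,-.088,.0285)"
```

```text
t 5.5333 pos [ 0.6484 -0.0883  0.0339] yang 75.81 DELTA [ 0.0015 -0.0001  0.0054] turn None F [ 0.1 -0.5 -2. ] open 0.34 gf 29.99592096079141
```

>>> {"fn": "send_rows", "kwargs": {"plan": [[255,0,0,0.003,0],[255,0,0,0.002,0],[255,0,0,0,0],[255,0,0,0,0]]}}

```text
time_s: 5.87
position: [0.6484, -0.0883, 0.0286]
tcp_rot: [[-0.969, 0.245, 0.002], [0.245, 0.969, -0.001], [-0.002, -0.0, -1.0]]
force: [0.5, -0.3, 3.1]
opening: 0.337
grasp_force: 30.0
```

>>> {"fn": "send_rows", "kwargs": {"plan": [[200,0,0,0,0],[160,0,0,0,0],[0,0,0,0,0],[0,0,0,0,0],[0,0,0,0,0],[0,0,0,0,0],[0,0,0,-0.01,0],[0,0,0,-0.02,0],[0,0,0,-0.03,0],[0,0,0,-0.03,0],[0,0,0,-0.03,0],[0,0,0,-0.03,0],[0,0,0,-0.03,0],[0,0,0,0,0]]}}

```text
time_s: 7.03
position: [0.6514, -0.0892, 0.2156]
tcp_rot: [[-0.969, 0.245, 0.013], [0.245, 0.97, -0.004], [-0.014, -0.001, -1.0]]
force: [0.5, 1.0, -0.4]
opening: 0.996
grasp_force: 0.0
```

```bash
python3 -c "
from h import *
to(.474,-.0245,.18)"
```

```text
t 7.0333 pos [ 0.6514 -0.0892  0.2156] yang 75.82 DELTA [0.1884 0.0192 0.033 ] turn None F [ 0.5  1.  -0.4] open 0.996 gf 0.0
```

>>> {"fn": "send_rows", "kwargs": {"plan": [[0,0.015,0.0015,0,0],[0,0.025,0.0025,0.005,0],[0,0.03,0.003,0.005,0],[0,0.03,0.003,0.005,0],[0,0.03,0.003,0.005,0],[0,0.03,0.003,0.005,0],[0,0.02,0.002,0.005,0],[0,0.008,0.001,0.003,0],[0,0,0,0,0],[0,0,0,0,0]]}}

```text
time_s: 7.87
position: [0.4714, -0.024, 0.1751]
tcp_rot: [[-0.969, 0.245, 0.003], [0.245, 0.969, -0.001], [-0.003, -0.0, -1.0]]
force: [-0.1, -0.6, 0.2]
opening: 0.997
grasp_force: 0.0
```

```bash
python3 - <<'E'
from h import *
print(np.round(read_state()['tcp_rot'],3).tolist())
to(.474,-.0245,.104)
p,d=capture('top');c=calibration('top');W=world(c,d)
for k in blobs(mask(p,'blue'),20):
    m=np.zeros((480,640),np.uint8);cv2.drawContours(m,[k],-1,1,-1);print(cv2.boundingRect(k),np.percentile(W[m>0][:,2],[5,50,95]).round(3),[np.round(q,1) for q in rect(c,k,.04)[0][:2]])
x=cv2.resize(p[160:220,340:400],(400,400))
p,d=capture('side');c=calibration('side');cv2.imwrite('pics/v2.png',cv2.hconcat([x,cv2.resize(p[160:340,220:400],(400,400))]))
E
```

```text
[[-0.969, 0.245, 0.003], [0.245, 0.969, -0.001], [-0.003, -0.0, -1.0]]
t 7.8667 pos [ 0.4714 -0.024   0.1751] yang 75.81 DELTA [-0.0024  0.0002  0.0711] turn None F [-0.1 -0.6  0.2] open 0.997 gf 0.0
(359, 176, 27, 27) [0.    0.009 0.042] [array([639.8, -85.9]), array([54.9, 54.5])]
```

View pics/v2.png

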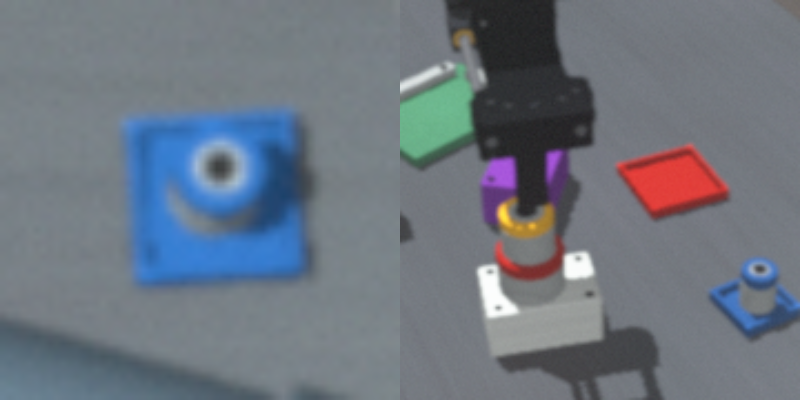

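The blue die stands upright in its tray, with its hole at about (373,185) in the top view. Picking the yellow die now.

>>> {"fn": "send_rows", "kwargs": {"plan": [[0,-0.003,0,0.01,0],[0,0,0,0.02,0],[0,0,0,0.02,0],[0,0,0,0.013,0],[0,0,0,0.008,0],[0,0,0,0,0],[0,0,0,0,0],[255,0,0,0,0],[255,0,0,0,0],[255,0,0,0,0],[255,0,0,0,0],[255,0,0,0,0],[255,0,0,0,0],[255,0,0,0,0],[255,0,0,0,0],[255,0,0,0,0]]}}

```text
time_s: 9.3
position: [0.473, -0.0239, 0.1037]
tcp_rot: [[-0.969, 0.246, 0.0], [0.246, 0.969, 0.001], [-0.0, 0.001, -1.0]]
force: [1.4, 2.2, 0.9]
opening: 0.475
grasp_force: 30.0
```

```bash
python3 -c "
from h import *
print(ray(calibration('top'),(373.3,185.2),.04))
to(.545,-.330,.164)"
```

```text
[ 0.64832457 -0.0891279   0.04      ]
t 9.3 pos [ 0.473  -0.0239  0.1037] yang 75.77 DELTA [-0.145  -0.2789 -0.0605] turn None F [1.4 2.2 0.9] open 0.475 gf 30.00014011748135
```

>>> {"fn": "send_rows", "kwargs": {"plan": [[255,0,0,-0.005,0],[255,0,0,-0.015,0],[255,0,0,-0.02,0],[255,0,0,-0.02,0],[255,-0.006,-0.0115,0,0],[255,-0.012,-0.0232,0,0],[255,-0.012,-0.0232,0,0],[255,-0.012,-0.0232,0,0],[255,-0.012,-0.0232,0,0],[255,-0.012,-0.0232,0,0],[255,-0.012,-0.0232,0,0],[255,-0.012,-0.0232,0,0],[255,-0.012,-0.0232,0,0],[255,-0.012,-0.0232,0,0],[255,-0.012,-0.0232,0,0],[255,-0.012,-0.0232,0,0],[255,-0.007,-0.012,0,0],[255,0,0,0,0],[255,0,0,0,0]]}}

```text
time_s: 10.88
position: [0.5439, -0.3309, 0.1619]
tcp_rot: [[-0.969, 0.247, -0.002], [0.247, 0.969, 0.002], [0.003, 0.001, -1.0]]
force: [0.1, 0.3, -3.9]
opening: 0.48
grasp_force: 30.0
```

```bash
python3 - <<'E'
from h import *
to(.545,-.330,.0285)
p,d=capture('top');c=calibration('top');W=world(c,d)
for k in blobs(mask(p,'red'),20):
    m=np.zeros((480,640),np.uint8);cv2.drawContours(m,[k],-1,1,-1);print(cv2.boundingRect(k),np.percentile(W[m>0][:,2],[5,50,95]).round(3),[np.round(q,1) for q in rect(c,k,.08)[0][:2]])
x=cv2.resize(p[222:302,304:384],(400,400))
p,d=capture('side');cv2.imwrite('pics/v3.png',cv2.hconcat([x,cv2.resize(p[200:440,250:490],(400,400))]))
E
```

```text
t 10.8833 pos [ 0.5439 -0.3309  0.1619] yang 75.7 DELTA [-0.0012  0.001   0.1334] turn None F [ 0.1  0.3 -3.9] open 0.48 gf 29.999405122362077
(271, 161, 39, 38) [-0.001  0.005  0.012] [array([651.9,  84.6]), array([76.2, 76.3])]
```

View pics/v3.png

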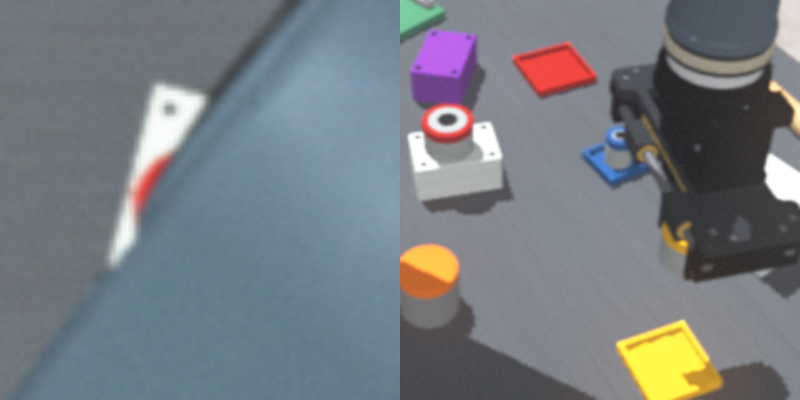

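The yellow die is held upright, and the red die still stands on the block with its ring centre at about (277,273) in the side view. Lowering the yellow die.

>>> {"fn": "send_rows", "kwargs": {"plan": [[255,-0.001,0.001,0.015,0],[255,0,0,0.03,0],[255,0,0,0.03,0],[255,0,0,0.025,0],[255,0,0,0.015,0],[255,0,0,0.008,0],[255,0,0,0.004,0],[255,0,0,0.002,0],[255,0,0,0,0],[255,0,0,0,0],[255,0,0,0,0]]}}

```text
time_s: 11.9
position: [0.547, -0.3298, 0.0359]
tcp_rot: [[-0.969, 0.245, 0.002], [0.245, 0.969, -0.002], [-0.002, -0.001, -1.0]]
force: [0.5, -0.0, -2.8]
opening: 0.478
grasp_force: 30.0
```

>>> {"fn": "send_rows", "kwargs": {"plan": [[255,0.001,0,0.004,0],[255,0,0,0.002,0],[255,0,0,0.001,0],[255,0,0,0,0],[255,0,0,0,0],[255,0,0,0,0]]}}

```text
time_s: 12.4
position: [0.5451, -0.329, 0.0278]
tcp_rot: [[-0.969, 0.245, -0.0], [0.245, 0.969, 0.0], [0.0, 0.0, -1.0]]
force: [-1.7, 0.3, 1.3]
opening: 0.478
grasp_force: 30.0
```

>>> {"fn": "send_rows", "kwargs": {"plan": [[120,0,0,0,0],[100,0,0,0,0],[0,0,0,0,0],[0,0,0,0,0],[0,0,0,0,0],[0,0,0,0,0],[0,0,0,-0.01,0],[0,0,0,-0.02,0],[0,0,0,-0.03,0],[0,0,0,-0.03,0],[0,0,0,-0.03,0],[0,0,0,0,0],[0,0,0,0,0]]}}

```text
time_s: 13.48
position: [0.5466, -0.33, 0.1506]
tcp_rot: [[-0.969, 0.245, 0.004], [0.245, 0.969, -0.004], [-0.005, -0.003, -1.0]]
force: [-0.5, 1.1, -0.5]
opening: 0.994
grasp_force: 0.0
```

```bash
python3 - <<'E'
from h import *
to(.474,-.0245,.145)
p,d=capture('side');c=calibration('side');W=world(c,d)
for col in('red','yellow'):
  for k in blobs(mask(p,col),20):
    m=np.zeros((480,640),np.uint8);cv2.drawContours(m,[k],-1,1,-1);print(col,cv2.boundingRect(k),np.percentile(W[m>0][:,2],[5,50,95]).round(3))
    x,y,w,h=cv2.boundingRect(k)
    # top ring: depth points near the top height
    for z0 in(.08,.04):
        q=W[(m>0)&(abs(W[...,2]-z0)<.003)]
        if len(q)>40 and abs(q[:,1]).max()<.5: print('  z',z0,len(q),'x',np.percentile(q[:,0],[2,98]).round(4),'y',np.percentile(q[:,1],[2,98]).round(4))
cv2.imwrite('pics/v4.png',cv2.hconcat([cv2.resize(p[240:320,230:330],(500,400),interpolation=2),cv2.resize(p[370:450,370:450],(300,400))]))
E
```

```text
t 13.4833 pos [ 0.5466 -0.33    0.1506] yang 75.81 DELTA [0.1453 0.2784 0.0041] turn None F [-0.5  1.1 -0.5] open 0.994 gf 0.0
red (130, 96, 53, 40) [-0.053 -0.019  0.021]
red (318, 225, 50, 33) [0.001 0.004 0.01 ]
red (263, 263, 31, 23) [0.072 0.079 0.081]
  z 0.08 488 x [0.4523 0.5   ] y [-0.0492 -0.0012]
yellow (380, 390, 44, 54) [0.001 0.008 0.04 ]
  z 0.04 168 x [0.5273 0.5626] y [-0.3474 -0.3105]
yellow (428, 408, 5, 10) [0.002 0.008 0.037]
```

View pics/v4.png

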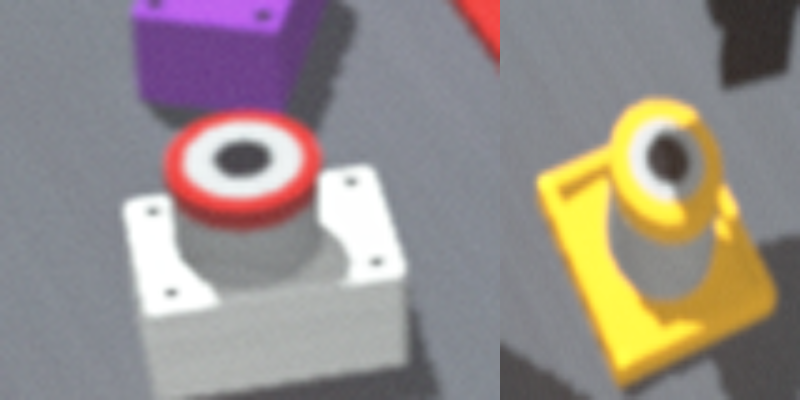

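The yellow die stands upright and centred in its tray. The red die's top is at about (278,272) in the side view, which puts it near (0.476, -0.025). Going for the red die.

>>> {"fn": "send_rows", "kwargs": {"plan": [[0,0.006,0.0116,0,0],[0,0.012,0.0232,0,0],[0,0.012,0.0232,0,0],[0,0.012,0.0232,0,0],[0,0.012,0.0232,0,0],[0,0.012,0.0232,0,0],[0,0.012,0.0232,0,0],[0,0.012,0.0232,0,0],[0,0.012,0.0232,0,0],[0,0.012,0.0232,0,0],[0,0.012,0.0232,0,0],[0,0.012,0.0232,0,0],[0,0.006,0.0112,0,0],[0,0,0,0,0],[0,0,0,0,0],[0,0,0,0,0]]}}

```text
time_s: 14.87
position: [0.4746, -0.0251, 0.1473]
tcp_rot: [[-0.969, 0.245, 0.001], [0.245, 0.969, -0.001], [-0.001, -0.0, -1.0]]
force: [0.4, -0.4, 0.0]
opening: 0.998
grasp_force: 0.0
```

```bash
python3 -c "
from h import *
to(.4755,-.025,.068)"
```

```text
t 14.8667 pos [ 0.4746 -0.0251  0.1473] yang 75.79 DELTA [-0.0008  0.0003  0.0793] turn None F [ 0.4 -0.4  0. ] open 0.998 gf 0.0
```

>>> {"fn": "send_rows", "kwargs": {"plan": [[0,0,0,0.01,0],[0,0,0,0.02,0],[0,0,0,0.02,0],[0,0,0,0.015,0],[0,0,0,0.01,0],[0,0,0,0.004,0],[0,0,0,0,0],[0,0,0,0,0],[255,0,0,0,0],[255,0,0,0,0],[255,0,0,0,0],[255,0,0,0,0],[255,0,0,0,0],[255,0,0,0,0],[255,0,0,0,0],[255,0,0,0,0]]}}

```text
time_s: 16.2
position: [0.4741, -0.024, 0.0688]
tcp_rot: [[-0.969, 0.246, 0.0], [0.246, 0.969, 0.0], [-0.0, 0.0, -1.0]]
force: [-0.2, 3.1, 2.6]
opening: 0.612
grasp_force: 30.0
```

```bash
python3 -c "
from h import *
to(.670,.090,.128)"
```

```text
t 16.2 pos [ 0.4741 -0.024   0.0688] yang 75.79 DELTA [-0.162   0.1586 -0.0591] turn None F [-0.2  3.1  2.6] open 0.612 gf 30.000331280753016
```

>>> {"fn": "send_rows", "kwargs": {"plan": [[255,0,0,-0.005,0],[255,0,0,-0.015,0],[255,0,0,-0.02,0],[255,0,0,-0.02,0],[255,-0.01,0.01,0,0],[255,-0.02,0.02,0,0],[255,-0.02,0.02,0,0],[255,-0.02,0.02,0,0],[255,-0.02,0.02,0,0],[255,-0.02,0.02,0,0],[255,-0.02,0.02,0,0],[255,-0.02,0.018,0,0],[255,-0.012,0.011,0,0],[255,0,0,0,0],[255,0,0,0,0]]}}

```text
time_s: 17.45
position: [0.6689, 0.0905, 0.1269]
tcp_rot: [[-0.97, 0.244, -0.004], [0.244, 0.97, -0.001], [0.004, -0.001, -1.0]]
force: [-0.2, -0.3, -5.1]
opening: 0.612
grasp_force: 30.0
```

```bash
python3 - <<'E'
from h import *
to(.670,.090,.0285)
p,d=capture('side');c=calibration('side');W=world(c,d)
h=cv2.cvtColor(p,cv2.COLOR_BGR2HSV)
m=((h[...,1]<50)&(h[...,2]>150)&(abs(W[...,2]-.044)<.004)&(abs(W[...,0]-.48)<.1)&(abs(W[...,1]+.025)<.09)).astype(np.uint8)
m=cv2.morphologyEx(m,cv2.MORPH_CLOSE,np.ones((5,5)))
k=blobs(m,100)[0];r,b=rect(c,k,.044);print('block',r,cv2.boundingRect(k))
cv2.imwrite('pics/v5.png',cv2.resize(p[200:340,230:430],(800,560)))
E
```

```text
t 17.45 pos [0.6689 0.0905 0.1269] yang 75.87 DELTA [-0.0015 -0.      0.0983] turn None F [-0.2 -0.3 -5.1] open 0.612 gf 29.99924765434116
block ((480.83392333984375, -30.451374053955078), (65.92396545410156, 89.8311767578125), 74.98286437988281) (256, 274, 55, 31)
```

View pics/v5.png

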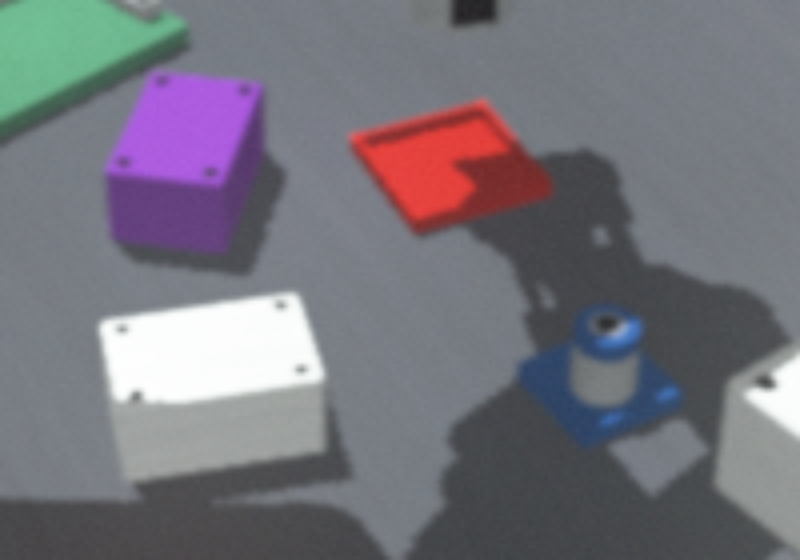

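The red die has been lifted clear of the block, and the bare block remains at about (283,287) in the side view. Lowering the red die.

>>> {"fn": "send_rows", "kwargs": {"plan": [[255,0,0,0.01,0],[255,0,0,0.02,0],[255,0,0,0.025,0],[255,0,0,0.02,0],[255,0,0,0.01,0],[255,0,0,0.006,0],[255,0,0,0,0],[255,0,0,0,0],[255,0,0,0,0]]}}

```text
time_s: 18.25
position: [0.6711, 0.09, 0.0389]
tcp_rot: [[-0.969, 0.245, 0.003], [0.245, 0.969, -0.0], [-0.003, 0.001, -1.0]]
force: [0.9, 0.4, -5.2]
opening: 0.613
grasp_force: 30.0
```

>>> {"fn": "send_rows", "kwargs": {"plan": [[255,0.001,0,0.004,0],[255,0,0,0.003,0],[255,0,0,0.002,0],[255,0,0,0.001,0],[255,0,0,0,0],[255,0,0,0,0],[255,0,0,0,0]]}}

```text
time_s: 18.83
position: [0.669, 0.0905, 0.0288]
tcp_rot: [[-0.969, 0.245, 0.0], [0.245, 0.969, -0.0], [-0.0, 0.0, -1.0]]
force: [-3.1, -0.6, 5.2]
opening: 0.614
grasp_force: 30.0
```

Contact is made, so I'm releasing and rising.

>>> {"fn": "send_rows", "kwargs": {"plan": [[80,0,0,0,0],[60,0,0,0,0],[0,0,0,0,0],[0,0,0,0,0],[0,0,0,0,0],[0,0,0,0,0],[0,0,0,-0.01,0],[0,0,0,-0.02,0],[0,0,0,-0.03,0],[0,0,0,-0.03,0],[0,0,0,0,0],[0,0,0,0,0]]}}

```text
time_s: 19.83
position: [0.6709, 0.0904, 0.1208]
tcp_rot: [[-0.969, 0.245, 0.006], [0.245, 0.969, -0.0], [-0.006, 0.001, -1.0]]
force: [0.9, 0.4, -0.8]
opening: 0.997
grasp_force: 0.0
```

```bash
python3 - <<'E'
from h import *
p,d=capture('top');c=calibration('top');W=world(c,d)
h=cv2.cvtColor(p,cv2.COLOR_BGR2HSV)
m=((h[...,1]<50)&(h[...,2]>150)&(abs(W[...,2]-.044)<.008)&(abs(W[...,0]-.48)<.1)&(abs(W[...,1]+.025)<.09)).astype(np.uint8)
m=cv2.morphologyEx(m,cv2.MORPH_CLOSE,np.ones((5,5)))
for k in blobs(m,100): r,b=rect(c,k,.044);print('block',np.round(r[0],1),np.round(r[1],1),r[2])
to(.481,-.027,.115)
cv2.imwrite('pics/v6.png',cv2.hconcat([cv2.resize(p[130:310,230:430],(440,400)),cv2.resize(capture('side')[0][200:320,240:380],(360,400))]))
E
```

```text
block [483.1 -23.5] [59.4 90.4] 75.36181640625
t 19.8833 pos [0.6694 0.0904 0.1189] yang 75.8 DELTA [ 0.1538 -0.16    0.0035] turn None F [-0.6 -0.2 -0.4] open 0.999 gf 0.0
```

View pics/v6.png

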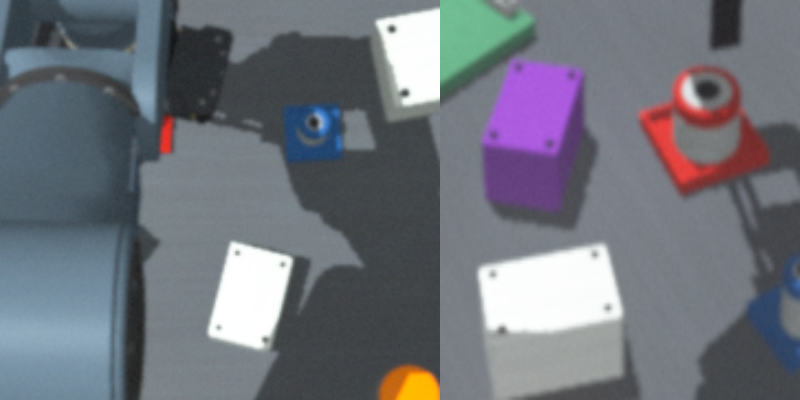

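The red die stands upright in its tray. In the top view the block is clear at centre (344,262), i.e. (0.483, -0.0235). Going to the block.

>>> {"fn": "send_rows", "kwargs": {"plan": [[0,0.01,-0.01,0,0],[0,0.02,-0.02,0,0],[0,0.02,-0.02,0,0],[0,0.02,-0.02,0,0],[0,0.02,-0.02,0,0],[0,0.02,-0.02,0,0],[0,0.02,-0.02,0,0],[0,0.015,-0.016,0,0],[0,0.008,-0.01,0,0.007],[0,0,0,0,0],[0,0,0,0,0],[0,0,0,0,0]]}}

```text
time_s: 20.93
position: [0.484, -0.0233, 0.1174]
tcp_rot: [[-0.968, 0.252, 0.002], [0.252, 0.968, -0.0], [-0.002, 0.0, -1.0]]
force: [-0.2, -0.3, -0.1]
opening: 0.994
grasp_force: 0.0
```

```bash
python3 -c "
from h import *
to(.483,-.0235,.028,75.4)"
```

```text
t 20.9333 pos [ 0.484  -0.0233  0.1174] yang 75.4 DELTA [ 0.0011 -0.0005  0.0894] turn -0.0 F [-0.2 -0.3 -0.1] open 0.994 gf 0.0
```

>>> {"fn": "send_rows", "kwargs": {"plan": [[0,0.001,0,0.01,0],[0,0,0,0.02,0],[0,0,0,0.025,0],[0,0,0,0.018,0],[0,0,0,0.01,0],[0,0,0,0.005,0],[0,0,0,0,0],[0,0,0,0,0],[255,0,0,0,0],[255,0,0,0,0],[255,0,0,0,0],[255,0,0,0,0],[255,0,0,0,0],[255,0,0,0,0],[255,0,0,0,0],[255,0,0,0,0]]}}

```text
time_s: 22.27
position: [0.4816, -0.0236, 0.03]
tcp_rot: [[-0.968, 0.251, 0.001], [0.251, 0.968, -0.001], [-0.001, -0.001, -1.0]]
force: [-1.5, -2.6, 6.4]
opening: 0.688
grasp_force: 30.0
```

```bash
python3 - <<'E'
from h import *
to(.483,-.0235,.1)
p=cv2.imread('pics/top0.png');c=calibration('top');W=world(c,np.load('pics/top0.npy'))
k=blobs(mask(p,'green'))[0];m=np.zeros((480,640),np.uint8);cv2.drawContours(m,[k],-1,1,-1)
r,b=rect(c,k,.012);print(b.round(1).tolist())
h=cv2.cvtColor(p,cv2.COLOR_BGR2HSV)
# stop inner faces: green boundary inside the bars
th=np.radians(r[2]);ex=np.array([np.cos(th),np.sin(th)]);ey=np.array([-ex[1],ex[0]])
w=((h[...,1]<60)&(h[...,2]>140)).astype(np.uint8)
for q in blobs(w,80):
    x,y,ww,hh=cv2.boundingRect(q)
    if x>155 and x+ww<240 and y>200 and y+hh<300:
        P=np.array([ray(c,v[0],.022)[:2]*1000 for v in q]);d=P-np.array(r[0]);rr=cv2.minAreaRect(P.astype(np.float32));print('bar',np.round(rr[0],1),np.round(rr[1],1),rr[2],'ex',np.percentile(d@ex,[2,98]).round(1),'ey',np.percentile(d@ey,[2,98]).round(1))
E
```

```text
t 22.2667 pos [ 0.4816 -0.0236  0.03  ] yang 75.44 DELTA [-0.0014  0.0004 -0.07  ] turn None F [-1.5 -2.6  6.4] open 0.688 gf 29.998100367374718
[[435.29998779296875, 328.5], [467.1000061035156, 224.60000610351562], [599.5999755859375, 265.20001220703125], [567.7999877929688, 369.0]]
bar [497.1 339.9] [121.9  17.6] 16.890668869018555 ex [-67.1  53.3] ey [38.5 55.8]
bar [577.7 310.8] [17.8 60.9] 16.699661254882812 ex [52.8 70.4] ey [-34.3  25.8]
```

>>> {"fn": "send_rows", "kwargs": {"plan": [[255,0,0,-0.005,0],[255,0,0,-0.015,0],[255,0,0,-0.025,0],[255,0,0,-0.02,0],[255,0,0,-0.01,0],[255,0,0,0,-0.06],[255,0,0,0,-0.1],[255,0,0,0,-0.1],[255,0,0,0,-0.1],[255,0,0,0,-0.1],[255,0,0,0,-0.06],[255,0,0,0,-0.03],[255,0,0,0,0],[255,0,0,0,0]]}}

```text
time_s: 23.43
position: [0.4805, -0.0225, 0.1039]
tcp_rot: [[-0.957, -0.29, -0.002], [-0.29, 0.957, 0.001], [0.002, 0.002, -1.0]]
force: [-0.7, 0.1, -7.0]
opening: 0.687
grasp_force: 30.0
```

```bash
python3 -c "
from h import *
to(.5156,.2962,.105,106.9)"
```

```text
t 23.4333 pos [ 0.4805 -0.0225  0.1039] yang 106.85 DELTA [-0.126   0.2949 -0.0008] turn -0.0008 F [-0.7  0.1 -7. ] open 0.687 gf 29.999150200746953
```

>>> {"fn": "send_rows", "kwargs": {"plan": [[255,-0.005,0.012,0,0],[255,-0.01,0.0235,0,0],[255,-0.01,0.0235,0,0],[255,-0.01,0.0235,0,0],[255,-0.01,0.0235,0,0],[255,-0.01,0.0235,0,0],[255,-0.01,0.0235,0,0],[255,-0.01,0.0235,0,0],[255,-0.01,0.0235,0,0],[255,-0.01,0.0235,0,0],[255,-0.01,0.0235,0,0],[255,-0.01,0.0235,0,0],[255,-0.008,0.018,0,0],[255,-0.003,0.0065,0,0],[255,0,0,0,0],[255,0,0,0,0]]}}

```text
time_s: 24.77
position: [0.515, 0.2954, 0.1038]
tcp_rot: [[-0.957, -0.292, -0.002], [-0.292, 0.957, -0.001], [0.003, -0.001, -1.0]]
force: [0.5, 0.0, -7.2]
opening: 0.688
grasp_force: 30.0
```

```bash
python3 - <<'E'
from h import *
to(.5156,.2962,.044,106.9)
p,d=capture('top');q,_=capture('side')
cv2.imwrite('pics/v7.png',cv2.hconcat([cv2.resize(p[190:310,140:260],(400,400)),cv2.resize(q[140:290,150:300],(400,400))]))
E
```

```text
t 24.7667 pos [0.515  0.2954 0.1038] yang 106.95 DELTA [-0.0009  0.0007  0.0598] turn 0.0009 F [ 0.5  0.  -7.2] open 0.688 gf 29.999361522495747
```

View pics/v7.png

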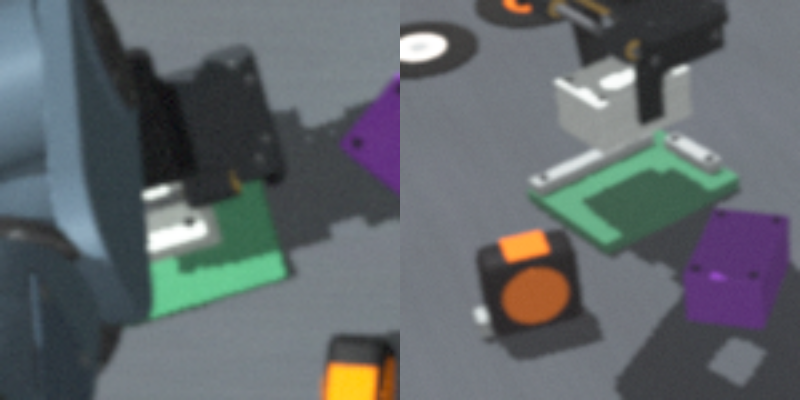

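The block is held level and aligned above the bed, clear of the stops, and the tape is untouched. Lowering.

>>> {"fn": "send_rows", "kwargs": {"plan": [[255,0,0,0.01,0],[255,0,0,0.015,0],[255,0,0,0.015,0],[255,0,0,0.01,0],[255,0,0,0.005,0],[255,0,0,0.003,0],[255,0,0,0,0],[255,0,0,0,0],[255,0,0,0,0]]}}

```text
time_s: 25.62
position: [0.5168, 0.2961, 0.0473]
tcp_rot: [[-0.957, -0.291, 0.002], [-0.291, 0.957, 0.001], [-0.002, 0.0, -1.0]]
force: [0.3, 0.4, -6.5]
opening: 0.688
grasp_force: 30.0
```

>>> {"fn": "send_rows", "kwargs": {"plan": [[255,0,0,0.002,0],[255,0,0,0.001,0],[255,0,0,0.001,0],[255,0,0,0,0],[255,0,0,0,0],[255,0,0,0,0]]}}

```text
time_s: 26.12
position: [0.5162, 0.2959, 0.0426]
tcp_rot: [[-0.957, -0.291, 0.0], [-0.291, 0.957, 0.0], [-0.0, 0.0, -1.0]]
force: [0.1, 0.1, -7.2]
opening: 0.685
grasp_force: 30.0
```

>>> {"fn": "send_rows", "kwargs": {"plan": [[255,0,0.002,0,0],[255,0,0.002,0,0],[255,0,0.002,0,0],[255,0,0.001,0,0],[255,0,0,0,0],[255,0,0,0,0]]}}

```text
time_s: 26.62
position: [0.5141, 0.3027, 0.0425]
tcp_rot: [[-0.957, -0.291, 0.0], [-0.291, 0.957, -0.0], [-0.0, -0.0, -1.0]]
force: [0.1, 0.6, -6.1]
opening: 0.687
grasp_force: 30.0
```

>>> {"fn": "send_rows", "kwargs": {"plan": [[255,0,0.001,0,0],[255,0,0.001,0,0],[255,0,0,0,0],[255,0,0,0,0]]}}

```text
time_s: 26.95
position: [0.5135, 0.3045, 0.0425]
tcp_rot: [[-0.957, -0.291, -0.0], [-0.291, 0.957, -0.0], [0.0, -0.0, -1.0]]
force: [-0.3, -1.1, -7.5]
opening: 0.69
grasp_force: 30.0
```

>>> {"fn": "send_rows", "kwargs": {"plan": [[255,0,0.001,0,0],[255,0,0.001,0,0],[255,0,0,0,0],[255,0,0,0,0]]}}

```text
time_s: 27.28
position: [0.5132, 0.3055, 0.0426]
tcp_rot: [[-0.957, -0.291, 0.0], [-0.291, 0.957, -0.001], [0.0, -0.001, -1.0]]
force: [0.9, -5.3, -5.9]
opening: 0.69
grasp_force: 30.0
```

>>> {"fn": "send_rows", "kwargs": {"plan": [[255,-0.002,0,0,0],[255,-0.002,0,0,0],[255,-0.002,0,0,0],[255,0,0,0,0],[255,0,0,0,0]]}}

```text
time_s: 27.7
position: [0.5146, 0.3059, 0.0424]
tcp_rot: [[-0.956, -0.292, -0.009], [-0.292, 0.957, -0.005], [0.01, -0.002, -1.0]]
force: [-5.6, -7.7, 1.0]
opening: 0.686
grasp_force: 30.0
```

>>> {"fn": "send_rows", "kwargs": {"plan": [[255,-0.001,0,0,0],[255,-0.001,0,0,0],[255,0,0,0,0],[255,0,0,0,0]]}}

```text
time_s: 28.03
position: [0.5163, 0.3064, 0.0425]
tcp_rot: [[-0.956, -0.292, -0.009], [-0.292, 0.956, -0.005], [0.01, -0.002, -1.0]]
force: [-5.2, -7.3, 2.1]
opening: 0.685
grasp_force: 30.0
```

>>> {"fn": "send_rows", "kwargs": {"plan": [[255,-0.001,0,0,0],[255,-0.001,0,0,0],[255,-0.001,0,0,0],[255,0,0,0,0],[255,0,0,0,0]]}}

```text
time_s: 28.45
position: [0.5194, 0.3073, 0.0425]
tcp_rot: [[-0.956, -0.292, -0.009], [-0.292, 0.957, -0.005], [0.01, -0.002, -1.0]]
force: [-5.8, -7.2, 0.7]
opening: 0.685
grasp_force: 30.0
```

>>> {"fn": "send_rows", "kwargs": {"plan": [[255,-0.001,0,0,0],[255,-0.001,0,0,0],[255,0,0,0,0],[255,0,0,0,0]]}}

```text
time_s: 28.78
position: [0.5211, 0.3078, 0.0424]
tcp_rot: [[-0.956, -0.292, -0.009], [-0.292, 0.957, -0.005], [0.01, -0.002, -1.0]]
force: [-6.0, -7.2, 0.3]
opening: 0.691
grasp_force: 30.0
```

>>> {"fn": "send_rows", "kwargs": {"plan": [[255,-0.001,0,0,0],[255,-0.001,0,0,0],[255,0,0,0,0],[255,0,0,0,0]]}}

```text
time_s: 29.12
position: [0.5219, 0.3081, 0.0425]
tcp_rot: [[-0.956, -0.292, -0.012], [-0.292, 0.957, -0.006], [0.013, -0.002, -1.0]]
force: [-6.4, -8.9, 3.3]
opening: 0.687
grasp_force: 30.0
```

>>> {"fn": "send_rows", "kwargs": {"plan": [[255,-0.001,0,0,0],[255,-0.001,0,0,0],[255,0,0,0,0],[255,0,0,0,0]]}}

```text
time_s: 29.45
position: [0.5221, 0.3081, 0.0426]
tcp_rot: [[-0.956, -0.292, -0.016], [-0.292, 0.957, -0.007], [0.017, -0.002, -1.0]]
force: [-11.2, -9.6, 6.7]
opening: 0.685
grasp_force: 30.0
```

>>> {"fn": "send_rows", "kwargs": {"plan": [[70,0,0,0,0],[50,0,0,0,0],[0,0,0,0,0],[0,0,0,0,0],[0,0,0,0,0],[0,0,0,0,0],[0,0,0,-0.01,0],[0,0,0,-0.02,0],[0,0,0,-0.03,0],[0,0,0,-0.03,0],[0,0,0,0,0],[0,0,0,0,0]]}}

```text
time_s: 30.45
position: [0.5308, 0.312, 0.1353]
tcp_rot: [[-0.957, -0.291, 0.005], [-0.291, 0.957, 0.002], [-0.006, 0.0, -1.0]]
force: [-0.4, -0.8, -0.1]
opening: 1.002
grasp_force: 0.0
```

```bash
python3 -c "
from h import *
to(.48,.1,.2)"
```

```text
t 30.45 pos [0.5308 0.312  0.1353] yang 106.92 DELTA [ 0.1099 -0.188  -0.0654] turn None F [-0.4 -0.8 -0.1] open 1.002 gf 0.0
```

>>> {"fn": "send_rows", "kwargs": {"plan": [[0,0.01,-0.02,-0.02,0],[0,0.015,-0.025,-0.02,0],[0,0.015,-0.025,-0.01,0],[0,0.015,-0.025,-0.01,0],[0,0.015,-0.025,0,0],[0,0.015,-0.025,0,0],[0,0.015,-0.025,0,0],[0,0.01,-0.02,0,0],[0,0,0,0,0],[0,0,0,0,0]]}}

```text
time_s: 31.28
position: [0.4785, 0.0967, 0.1918]
tcp_rot: [[-0.958, -0.288, -0.002], [-0.288, 0.958, 0.0], [0.002, 0.001, -1.0]]
force: [0.4, -0.5, 0.2]
opening: 1.002
grasp_force: 0.0
```

```bash
python3 - <<'E'
from h import *
to(.5,.3,.2)
p,d=capture('top');q,_=capture('side');c=calibration('top');W=world(c,d)
h=cv2.cvtColor(p,cv2.COLOR_BGR2HSV)
m=((h[...,1]<50)&(h[...,2]>150)&(abs(W[...,2]-.056)<.008)&(abs(W[...,0]-.52)<.08)&(abs(W[...,1]-.305)<.08)).astype(np.uint8)
for k in blobs(m,100):
    r,b=rect(c,k,.056);print('block',np.round(r[0],1),np.round(r[1],1),r[2])
    th=np.radians(16.9);ex=np.array([np.cos(th),np.sin(th)]);e=np.array(r[0])-[522.8,306.8];print('ex',e@ex,'ey',e@[-ex[1],ex[0]])
    mm=cv2.erode(cv2.drawContours(np.zeros((480,640),np.uint8),[k],-1,1,-1),np.ones((5,5)))
    P=W[mm>0];A=np.c_[P[:,:2],np.ones(len(P))];print('plane',np.linalg.lstsq(A,P[:,2],rcond=None)[0],P[:,2].mean())
cv2.imwrite('pics/v8.png',cv2.hconcat([cv2.resize(p[190:310,140:260],(400,400),interpolation=2),cv2.resize(q[160:260,180:300],(400,400),interpolation=2)]))
E
```

```text
t 31.2833 pos [0.4785 0.0967 0.1918] yang 106.75 DELTA [-0.0791  0.1884 -0.0082] turn None F [ 0.4 -0.5  0.2] open 1.002 gf 0.0
block [523.1 307.8] [91.6 61.5] 16.859607696533203
ex 0.6082043549568628 ey 0.822126072768693
plane [-0.27805232 -2.58199489  0.99933434] 0.06288737173730487
```

View pics/v8.png

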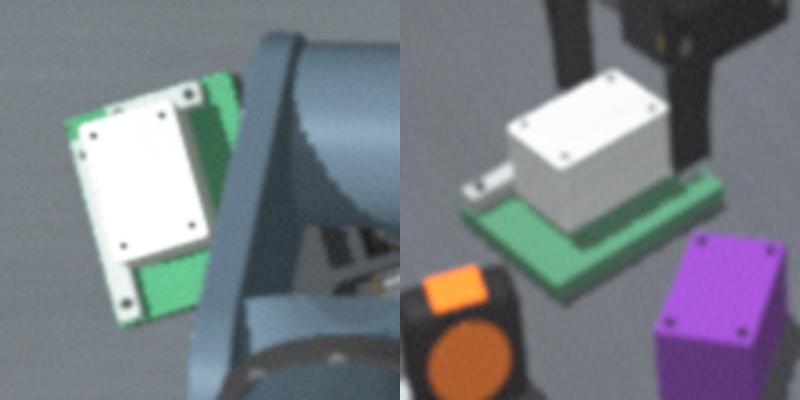

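The top view shows the block seated against both stops, centred at about (183,240), and the side view shows it flat on the bed. One robust tilt check and a look at the dies, then I'll hand in.

```bash
python3 - <<'E'
from h import *
for n in('top','side'):
    _,d=capture(n);W=world(calibration(n),d)
    th=np.radians(16.9);R=np.array([[np.cos(th),np.sin(th)],[-np.sin(th),np.cos(th)]])
    L=(W[...,:2]*1000-[522.8,306.8])@R.T
    for sx in(-1,1):
        for sy in(-1,1):
            m=(L[...,0]*sx>10)&(L[...,0]*sx<40)&(L[...,1]*sy>8)&(L[...,1]*sy<25)&(abs(W[...,2]-.056)<.012)
            print(n,sx,sy,m.sum(),np.median(W[m][:,2]).round(4) if m.any() else None)
    for nm,x,y in(('red',.67,.09),('yellow',.545,-.33),('blue',.648,-.089)):
        m=(np.hypot(W[...,0]-x,W[...,1]-y)<.035)&(abs(W[...,2]-.04)<.004)
        if m.sum()>10:print(n,nm,m.sum(),((np.percentile(W[m][:,:2],3,axis=0)+np.percentile(W[m][:,:2],97,axis=0))/2).round(4),np.median(W[m][:,2]).round(4))
E
```

```text
top -1 -1 117 0.0563
top -1 1 118 0.0563
top 1 -1 118 0.0562
top 1 1 118 0.056
top red 422 [0.6723 0.0917] 0.0402
top yellow 272 [ 0.5486 -0.3277] 0.0399
top blue 131 [ 0.6498 -0.0865] 0.0402
side -1 -1 55 0.0549
side -1 1 57 0.0553
side 1 -1 54 0.0553
side 1 1 54 0.055
side red 339 [0.6706 0.0882] 0.0391
side yellow 588 [ 0.5468 -0.3305] 0.0391
side blue 159 [ 0.648  -0.0894] 0.0389
```

Everything checks out: the block is flat at 56 mm and all three dies stand in their trays.

```bash
python3 -c "
from rig import *
print(hand_in())"
```

```text
the job is handed in; nothing more can be done
None
```

The job is handed in (no verdict was returned): by my last measurements each die stands in its own tray, the block lies flat and snug against both stops within about 1 mm of home, the tin and tape were not touched, and everything is released.

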